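# Gauge a brick slip and set it on the drying rack

### The job

Slide the loose clay brick slip on the gauge board into the corner, hard against both steel stops, and let go of it there so that its size can be read. Then pick it up and set it flat on the pallet on the rack's lowest level, on the sanded empty place in the row, square to the row and with its end in line with the ends of the slips already there. Leave those slips and the other things on the bench where they are.

Things in the scene. Friction and masses are not known exactly. Their poses are not given: they have to be found in the camera images.
- slip: the loose brick slip to be gauged: flat terracotta bar 140 x 50 x 22 mm, about 0.29 kg, starts flat, turned any way, on the gauge board. Origin at the centre of its underside, x along its length, y across its width, z up. Its two ends are alike.
- gauge: fixed plywood gauge board 320 (x) x 220 (y) x 18 mm, its top 18 mm above the bench. Origin at the centre of its underside; its x points roughly to the robot's left, its -y side is the one away from the robot. Two steel stops 20 mm wide and 20 mm high on it form a corner at +x, -y. A slip home in the corner lies along x and sticks out 60 mm past the -x end of the long stop: there both its sides are free.
- seat (a point): where the origin of the slip lies when it is home against both stops (gauge frame: x = 65, y = -60, z = 18 mm), axes as the gauge board's.
- rack: fixed open steel rack 180 deep (x) x 250 wide (y) x 325 mm high, 20 mm square corner posts. Origin on the bench under the middle of its open front; x points into the rack, roughly to the robot's left, so that the front faces the gauge board. Rails 25 mm high run round it on three levels, tops at 60, 192 and 312.5 mm. The pallet lies on the lowest; the two upper levels are empty, rails only.
- pallet: fixed wooden pallet board 177 (x) x 180 (y) x 12 mm on the lowest rails, its top 72 mm above the bench. Origin at the centre of its underside, axes as the rack's; its front edge lies 1.5 mm behind the rack's front. Three places side by side, 57 mm apart along y: two slips and one empty place, in any order.
- place: the empty place: a thin patch of strewn sand 140 x 50 mm on the pallet, where the slip's footprint belongs. Origin at its centre, on the pallet's top, x pointing into the rack along the row's slips. Its front end lies 5 mm behind the rack's front plane, level with the ends of the two slips already set; a slip next to it lies 7 mm from its edge.
- set_slip_a: a slip like the loose one, already set on the pallet (origin and axes as for slip); to be left where it is.
- set_slip_b: the other slip already set on the pallet; to be left where it is.
- sand_pot: bystander: open metal pot, 80 mm across at the rim, 95 mm high, on the bench between the brick and the robot. Origin at the centre of its underside.
- long_stop (a point): middle of the foot of the long stop's working face: gauge frame x = 105, y = -85, z = 18 mm. The stop runs from x = 55 to x = 155 mm and faces +y; the slip's long side goes against it. Axes as the gauge board's.
- end_stop (a point): middle of the foot of the end stop's working face: gauge frame x = 135, y = -45, z = 18 mm. The stop runs from y = -85 to y = -5 mm and faces -x; the slip's end goes against it.
- front_rail (a point): middle of the underside of the second level's front rail, 167 mm above the bench. This rail (5 mm thick, across the whole front) passes over the pallet's front edge, 95 mm above the pallet's top, so that a tool held upright cannot reach in under it.
- brick: bystander: fired brick lying flat on the bench between board and rack, 215 (x) x 102.5 (y) x 65 mm high. Origin at the centre of its underside.
There are look-alikes about, which are no part of the job. What is shaped like the slip but green or red is not meant.

How it is judged:
By the outcome, as a careful person would: the job done as asked, in the order asked, and still so for the second after the job is handed in, with the robot touching nothing.
It also fails if it takes over 72 s, if anything falls off the work surface, if the arm or the gripper's body presses on something with over 40 N, if the wrist force passes 120 N, or if a joint passes its speed limit or range.

### The arm

A 7-joint arm with a two-finger parallel gripper is mounted at the origin on the work surface. World frame = base frame: x ahead of the robot, y to its left, z up, the work surface at z = 0. Lengths are in mm, angles in rad, forces in N, time in s.
With the tool pointing down it reaches from about 400 to 750 mm from the base axis. Payload 19.5 kg.
Tool frame: the origin (TCP) lies where the fingers leave the gripper's body, on its centre line; the fingertips stand 73 mm ahead of it and the grasp point (between the pads) lies 54 mm ahead of it; z points along the fingers, y is the line along which they close (so a half turn about z gives the same grasp; the last joint's range is limited). The gripper opens to 85 mm and grips with 20 to 120 N. Pads are 22 mm wide; open, the fingers measure 114 mm over their backs; the gripper's body (76 mm by 85 mm) begins 54 mm behind the grasp point. The pads swing forward as they close: fully open they stand 13 mm farther back than shut.
Start: joints at [-1.226, 0.707, -0.028, 1.485, 0.022, 0.951, -0.075], TCP at [216.894, 532.504, 303.868] pointing down, gripper open.
Joint ranges: [-2.71, 2.71], [-0.32, 2.16], [-1.57, 1.52], [0, 2.45], [-1.46, 4.6], [0, 2.02], [-2.83, 2.83]. Speed limits (rad/s): [1.89, 1.89, 2.57, 2.57, 3.01, 3.01, 3.01].

### API

Orientations are given as a unit quaternion [w, x, y, z].
In Python, from cell import sense, grab_frame, sign_off gives the robot as it stands.
- The arm moves only by the shell command python3 -m handwheel 'ROWS' [FORCE]. ROWS is text: rows parted by semicolons, each of 7 numbers parted by spaces: the shift along the tool's x, y, z in m, then the turn, a rotation vector about the tool's x, y, z in rad, then the finger opening in m, from 0 to 0.0854. A call has 1 to 10 rows; each row shifts and turns the commanded pose from where the row before left it, along the tool's axes as they then stand; what a row does not reach is not made up. A row lasts 1/12 s, in which the tool goes at most 41.7 mm and 7.16 degrees, less where a joint would pass 70% of its speed; a pose out of reach is approached as far as the arm can. A call with a gripper value outside its range is refused whole. The fingers move at their own pace and stop on an object; FORCE is the grip in N (left out, the last holds). Time passes only in rows, so rows that do not move let the fingers close. It gives the time, the measured TCP pose, the force, the opening and the grip force at its end, in the units of the state.
- sense(): the state, without advancing time (a new reading comes with each control period).
- grab_frame(name): name is "scene" or "top" or "wrist"; returns a dict with "image" (384x512x3 uint8, red, green, blue), "z_map" (384x512 float32, mm along the optical axis (not along the pixel's ray), 0 where there is no reading), "mtx" (3x3 intrinsics, pixels), "rvec" (rotation vector, rad) and "tvec" (3), from world to camera coordinates, as OpenCV has them. Camera axes: x right, y down, z forward; pixel columns grow to the right and rows downward; lengths in mm; the calibration is good to about 2 mm. A picture is of the moment at which its call begins.
- sign_off(): hands the job in; it is judged then, once.
The state is a dict: "time": time; "joint_positions": joint angles; "qd": joint speeds; "joint_torque": joint torques, N m; "eef_pos": TCP position; "tcp_rot": TCP orientation; "wrist_force": force on the tool from outside, world axes, zero at the start; "moment": the same for the moment, N m; "opening": finger opening in mm; "finger_force": force on a finger pad.
Only numpy, scipy, OpenCV 4.12 (cv2) and the standard library are available. Lean on these libraries where they do the work, as an engineer would, in place of code of your own. Each camera call takes 0.05 s, during which the arm holds its last target. There are 200 camera calls.

## Working session

There is one attempt and no reset: what is moved stays moved. The work goes in short steps, Python scripts to look and compute and a shell command to move; the robot and the scene stay as the last step left them, time stands still between calls to the robot, and variables do not carry over. Pictures are saved under pics/ and viewed, at most 12 in all, crops included, and the job is handed in when it is done.

```bash
ls; mkdir -p pics; cat > h.py <<'E'
import numpy as np, cv2
from cell import sense, grab_frame
from scipy.spatial.transform import Rotation as R
def cam(f):
    Rm=cv2.Rodrigues(np.array(f["rvec"],float))[0]; t=np.array(f["tvec"],float).ravel()
    return Rm,t,np.array(f["mtx"],float)
def ray(f,uv,z):
    Rm,t,K=cam(f); uv=np.atleast_2d(uv).astype(float)
    d=(np.linalg.inv(K)@np.c_[uv,np.ones(len(uv))].T).T@Rm
    c=-Rm.T@t
    return c+d*((z-c[2])/d[:,2])[:,None]
def cloud(f):
    Rm,t,K=cam(f); z=f["z_map"]; v,u=np.mgrid[:z.shape[0],:z.shape[1]]
    p=np.stack([(u-K[0,2])/K[0,0]*z,(v-K[1,2])/K[1,1]*z,z],-1)
    return (p-t)@Rm
def proj(f,P):
    Rm,t,K=cam(f); q=np.atleast_2d(P)@Rm.T+t; q=q@K.T; return q[:,:2]/q[:,2:]
def tool():
    s=sense(); w=s["tcp_rot"]; return np.array(s["eef_pos"]),R.from_quat([w[1],w[2],w[3],w[0]]),s
E
python3 - <<'E'
from h import *
ims=[]
for n in ["scene","top","wrist"]:
    f=grab_frame(n); np.save(f"/tmp/{n}.npy",f,allow_pickle=True)
    ims.append(f["image"][...,::-1]); print(n,-cam(f)[0].T@cam(f)[1])
ims=[cv2.resize(i,(400,300)) for i in ims]
cv2.imwrite("pics/a.png",np.vstack([np.hstack(ims[:2]),np.hstack([ims[2],ims[2]*0])]))
p,r,s=tool();print(p,r.as_matrix().round(3),s["time"])
E
```

```text
pics
scene [ 959.75598282  662.98765432 1089.3528367 ]
top [ 336.25228513  -67.88837555 1294.46217154]
wrist [147.89104872 560.82960383 373.51349909]
[216.83419836 532.39297285 303.55060627] [[-0.926  0.377 -0.   ]
 [ 0.377  0.926 -0.001]
 [-0.    -0.001 -1.   ]] 0.15
```

View pics/a.png

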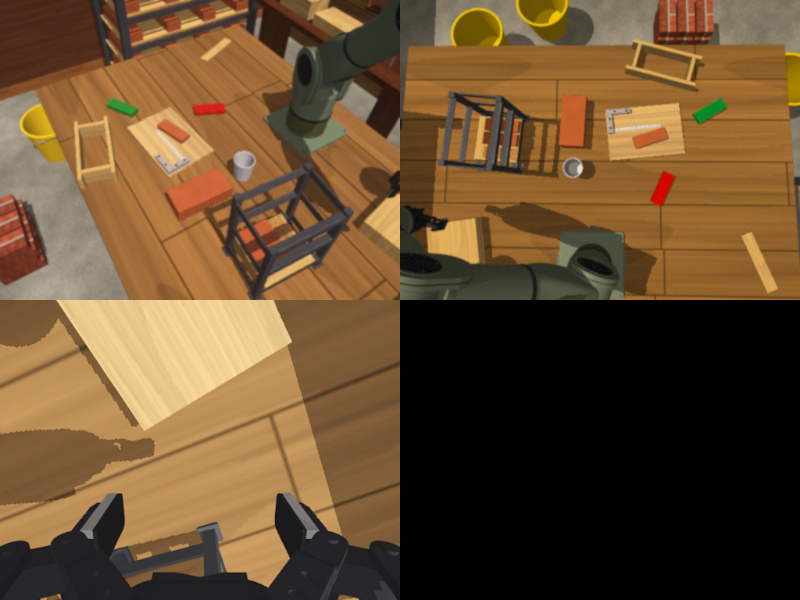

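The picture shows, in the montage's top view (offset 400): terracotta slip on the board at (650,138), green bar (710,110), red bar (662,188), big brick (573,120), wooden bar (760,262), and the set slips in the rack around (490-520,135). The one on the gauge board is the slip. Next I measure it and take a close crop.

```bash
python3 - <<'E'
from h import *
f=np.load("/tmp/top.npy",allow_pickle=True).item()
im=f["image"]; C=cloud(f)
hsv=cv2.cvtColor(im,cv2.COLOR_RGB2HSV)
def rects(m,z,lab,amin=80):
    m=m.astype(np.uint8)
    for c in cv2.findContours(m,0,2)[0]:
        if cv2.contourArea(c)<amin: continue
        P=ray(f,c[:,0,:],z)[:,:2].astype(np.float32)
        (x,y),(w,h),a=cv2.minAreaRect(P); u=c[:,0].mean(0)
        b=cv2.boxPoints(((x,y),(w,h),a)); 
        print(lab,u.round(),"c",round(x),round(y),"wh",round(w),round(h),"ang",round(a,1),"z",np.median(C[...,2][cv2.drawContours(np.zeros_like(m),[c],-1,1,-1)>0]).round(1), b.round().tolist())
H,S,V=[hsv[...,i].astype(int) for i in range(3)]
print(hsv[int(138*1.28),int(250*1.28)],hsv[int(150*1.28),int(215*1.28)],hsv[int(120*1.28),int(173*1.28)])
Z=C[...,2]
W=(C[...,0]>350)&(C[...,0]<850)
rects((H<9)&(S>130)&(V>90)&(S<225)&W,40,"terra z40")
rects((Z>10)&(Z<60)&W&(f["z_map"]>0)&(C[...,1]<0),18,"board18",1500)
rects((Z>33)&(Z<50)&W&(f["z_map"]>0),38,"stops/slip z38",40)
rects((Z>300)&(Z<330)&(f["z_map"]>0),312,"racktop",20)
rects((Z>82)&(Z<105)&(f["z_map"]>0)&(C[...,0]>300),95,"pot/setslips",20)
x0,y0=150,90
cv2.imwrite("pics/b.png",cv2.resize(im[100:240,40:380,::-1],(800,329),interpolation=2))
E
```

```text
[ 10 196 191] [ 17 140 213] [ 11 200 191]
board18 [314. 169.] c 551 -224 wh 220 320 ang 5.7 z 20.2 [[426.0, -75.0], [457.0, -394.0], [677.0, -372.0], [645.0, -53.0]]
stops/slip z38 [319. 176.] c 522 -243 wh 50 141 ang 18.8 z 41.2 [[475.0, -184.0], [521.0, -318.0], [568.0, -301.0], [523.0, -168.0]]
stops/slip z38 [275. 151.] c 596 -114 wh 100 100 ang 5.9 z 39.5 [[541.0, -69.0], [551.0, -168.0], [651.0, -158.0], [640.0, -59.0]]
stops/slip z38 [331. 102.] c 775 -284 wh 301 11 ang 74.6 z 42.1 [[730.0, -428.0], [740.0, -431.0], [820.0, -141.0], [810.0, -138.0]]
racktop [250. 342.] c 72 -28 wh 165 11 ang 69.9 z 314.7 [[39.0, -103.0], [49.0, -107.0], [106.0, 48.0], [95.0, 52.0]]
racktop [ 53. 289.] c 191 468 wh 27 25 ang 4.2 z 316.8 [[177.0, 479.0], [178.0, 454.0], [205.0, 456.0], [203.0, 481.0]]
racktop [ 41. 280.] c 212 499 wh 49 22 ang 58.8 z 312.6 [[190.0, 484.0], [208.0, 473.0], [234.0, 514.0], [215.0, 525.0]]
racktop [ 94. 172.] c 505 389 wh 194 253 ang 85.3 z 99.2 [[370.0, 303.0], [623.0, 282.0], [639.0, 475.0], [386.0, 496.0]]
pot/setslips [222. 214.] c 392 72 wh 78 75 ang 0.8 z 24.7 [[352.0, 109.0], [354.0, 34.0], [431.0, 35.0], [430.0, 110.0]]
pot/setslips [147. 178.] c 501 310 wh 25 50 ang 85.3 z 94.9 [[475.0, 300.0], [525.0, 296.0], [527.0, 321.0], [477.0, 325.0]]
pot/setslips [130. 177.] c 506 363 wh 15 51 ang 85.5 z 94.9 [[480.0, 358.0], [530.0, 354.0], [532.0, 369.0], [481.0, 373.0]]
pot/setslips [110. 178.] c 511 426 wh 33 51 ang 84.8 z 94.9 [[484.0, 412.0], [535.0, 407.0], [538.0, 440.0], [487.0, 445.0]]
pot/setslips [149. 163.] c 558 306 wh 24 51 ang 85.3 z 94.5 [[531.0, 296.0], [582.0, 292.0], [584.0, 316.0], [533.0, 320.0]]
pot/setslips [132. 161.] c 562 359 wh 15 50 ang 84.6 z 95.1 [[536.0, 353.0], [586.0, 349.0], [587.0, 364.0], [538.0, 368.0]]
pot/setslips [113. 158.] c 568 421 wh 33 51 ang 85.0 z 95.1 [[541.0, 407.0], [592.0, 403.0], [595.0, 435.0], [544.0, 439.0]]
```

View pics/b.png

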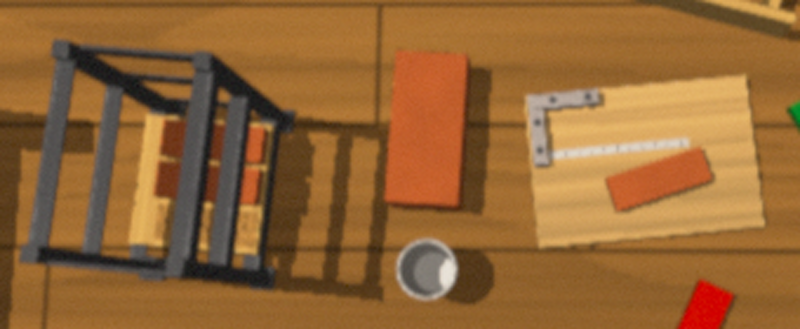

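The crop shows the slip at (660,178) on the board, the stop corner at (537,100), and two set slips in the rack, with the empty sanded place nearest the robot at about (235,220). Measured sizes agree with those given. Now I lift clear of the rack and travel.

```bash
cat >> h.py <<'E'
def goal(x,y,z,ang,tilt=0,N=1,tip=None):
    """per-row body twist to reach TCP x,y,z; tool x heading ang deg when upright; tilt deg leans tool z towards tool-x heading.
    tip: if given, x,y,z are of the point that far ahead of TCP"""
    a=np.radians(ang); t=np.radians(tilt)
    h=np.array([np.cos(a),np.sin(a),0]); u=np.array([0,0,1.])
    zt=np.sin(t)*h-np.cos(t)*u; yt=np.cross(u,h)*-1; xt=np.cross(yt,zt)
    G=np.c_[xt,yt,zt]; P=np.array([x,y,z],float)
    if tip: P=P-tip*zt
    p,r,s=tool(); M=r.as_matrix()
    w=R.from_matrix(M.T@G).as_rotvec(); d=M.T@(P-p)/1000
    S=sum(R.from_rotvec(w*k/N).as_matrix() for k in range(N))
    v=np.linalg.solve(S,d)
    print("N",N,"row",v.round(4),(w/N).round(4),"step mm",(1000*np.linalg.norm(v)).round(1),"deg",np.degrees(np.linalg.norm(w)/N).round(2))
def st():
    p,r,s=tool(); M=r.as_matrix()
    print("t",round(s["time"],2),"p",p.round(1),"xhead",np.degrees(np.arctan2(M[1,0],M[0,0])).round(1),"z",M[:,2].round(3),"F",np.round(s["wrist_force"],1),"open",round(s["opening"],1),"ff",np.round(s["finger_force"],1))
E
python3 -m handwheel '0 0 -0.04 0 0 0 0.07;0 0 -0.04 0 0 0 0.07;0 0 -0.04 0 0 0 0.07;0 0 -0.01 0 0 0 0.07;-0.028 -0.029 0 0 0 0 0.07;-0.028 -0.029 0 0 0 0 0.07;-0.028 -0.029 0 0 0 0 0.07;-0.028 -0.029 0 0 0 0 0.07;-0.028 -0.029 0 0 0 0 0.07;-0.028 -0.029 0 0 0 0 0.07' 40
python3 -c "
from h import *
st(); goal(536,-285,250,108.9,0,16)"
```

```text
time: 0.98
eef_pos: [307.0, 306.0, 433.9]
tcp_rot: [-0.0, 0.192, 0.981, -0.0]
wrist_force: [1.7, 0.7, -0.1]
opening: 70.0
finger_force: 0.0
t 0.98 p [307.  306.  433.9] xhead 157.8 z [-0. -0. -1.] F [ 1.7  0.7 -0.1] open 70.0 ff 0.0
N 16 row [-0.0374 -0.0164  0.0115] [-0.      0.      0.0534] step mm 42.4 deg 3.06
```

```bash
python3 -m handwheel '-0.0374 -0.0164 0.0 0 0 0.0534 0.07;-0.0374 -0.0164 0.0 0 0 0.0534 0.07;-0.0374 -0.0164 0.0 0 0 0.0534 0.07;-0.0374 -0.0164 0.0 0 0 0.0534 0.07;-0.0374 -0.0164 0.0 0 0 0.0534 0.07;-0.0374 -0.0164 0.0 0 0 0.0534 0.07;-0.0374 -0.0164 0.01 0 0 0.0534 0.07;-0.0374 -0.0164 0.01 0 0 0.0534 0.07;-0.0374 -0.0164 0.01 0 0 0.0534 0.07;-0.0374 -0.0164 0.01 0 0 0.0534 0.07'
python3 -c "
from h import *
st(); goal(536,-285,220,108.9,0,8)"
```

```text
time: 1.82
eef_pos: [510.9, -40.7, 393.6]
tcp_rot: [-0.0, 0.445, 0.895, -0.0]
wrist_force: [1.3, 1.1, 0.0]
opening: 70.1
finger_force: 0.0
t 1.82 p [510.9 -40.7 393.6] xhead 127.1 z [-0. -0. -1.] F [1.3 1.1 0. ] open 70.1 ff 0.0
N 8 row [-0.0283 -0.0122  0.0217] [-0.     -0.      0.0397] step mm 37.7 deg 2.28
```

```bash
python3 -m handwheel '-0.0283 -0.0122 0.0217 0 0 0.0397 0.07;-0.0283 -0.0122 0.0217 0 0 0.0397 0.07;-0.0283 -0.0122 0.0217 0 0 0.0397 0.07;-0.0283 -0.0122 0.0217 0 0 0.0397 0.07;-0.0283 -0.0122 0.0217 0 0 0.0397 0.07;-0.0283 -0.0122 0.0217 0 0 0.0397 0.07;-0.0283 -0.0122 0.0217 0 0 0.0397 0.07;-0.0283 -0.0122 0.0217 0 0 0.0397 0.07;0 0 0 0 0 0 0.07'
cat >> h.py <<'E'
def rect(f,mask,z,amin=400):
    out=[]
    for c in cv2.findContours(mask.astype(np.uint8),0,2)[0]:
        if cv2.contourArea(c)<amin: continue
        P=ray(f,c[:,0,:],z)[:,:2].astype(np.float32)
        (x,y),(w,h),a=cv2.minAreaRect(P); 
        if w<h: w,h,a=h,w,a+90
        out.append((c[:,0].mean(0).round(),round(x,1),round(y,1),round(w,1),round(h,1),round(a%180,1)))
    return out
def hmask(f,lo,hi):
    z=cloud(f)[...,2]; return (z>lo)&(z<hi)&(f["z_map"]>0)
E
python3 - <<'E'
from h import *
st()
f=grab_frame("wrist"); cv2.imwrite("pics/c.png",f["image"][...,::-1])
m=hmask(f,34,46)
print("slip/stops wrist",*rect(f,m,39),sep="\n")
f=grab_frame("top"); print("top",*rect(f,hmask(f,34,50),39,50),sep="\n")
goal(536,-285,92,108.9,0,4)
E
```

```text
time: 2.57
eef_pos: [533.2, -288.4, 216.5]
tcp_rot: [-0.002, 0.584, 0.812, -0.002]
wrist_force: [-1.4, 0.4, -1.2]
opening: 69.8
finger_force: 0.0
t 2.57 p [ 533.2 -288.4  216.5] xhead 108.6 z [-0.006 -0.001 -1.   ] F [-1.4  0.4 -1.2] open 69.8 ff 0.0
slip/stops wrist
(array([262., 115.]), 523.5, -241.7, 139.3, 49.9, 108.7)
(array([473.,  35.]), 637.1, -136.0, 47.4, 22.0, 95.6)
top
(array([102., 315.]), 63.6, 451.7, 245.6, 10.0, 8.7)
(array([274., 150.]), 595.5, -113.6, 100.2, 99.7, 5.9)
(array([340.,  69.]), 890.1, -315.9, 221.2, 11.5, 73.5)
N 4 row [-0.0004  0.0001  0.0319] [-0.0004 -0.0003  0.0002] step mm 31.9 deg 0.03
```

View pics/c.png

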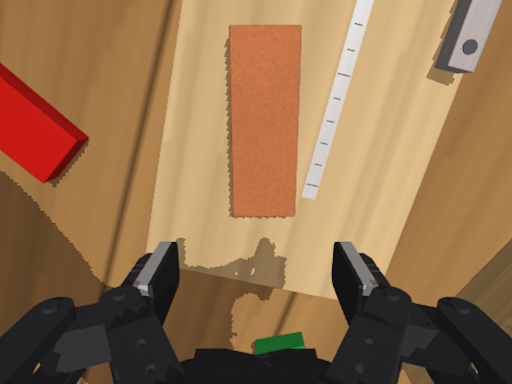

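The view shows the slip at (265,120), between the two finger columns, with the long stop's end at (470,40) and the red look-alike at left. The grasp is correct, so I descend.

```bash
python3 -m handwheel '0.001 0.001 0.031 0 0 0 0.07;0.001 0.001 0.031 0 0 0 0.07;0.0005 0.001 0.031 0 0 0 0.07;0 0.001 0.031 0 0 0 0.07;0 0 0 0 0 0 0.07;0 0 0 0 0 0 0.045;0 0 0 0 0 0 0.045;0 0 0 0 0 0 0.045;0 0 0 0 0 0 0.045' 40
python3 - <<'E'
from h import *
st()
th=np.radians(95.6); g=np.array([np.cos(th),np.sin(th)]); gy=np.array([-g[1],g[0]])
c=np.array([551,-223.]); 
print("seat",c+65*g-60*gy)
# gripped slip centre ~45 ahead; stop 6 mm short of both stops
t=c+(65-45-6)*g+(-60+6)*gy; print(t); goal(t[0],t[1],92,95.6,0,6)
E
```

```text
time: 3.42
eef_pos: [539.7, -279.5, 98.9]
tcp_rot: [0.001, 0.58, 0.814, 0.0]
wrist_force: [-2.0, 2.0, 14.0]
opening: 49.2
finger_force: 43.1
t 3.42 p [ 539.7 -279.5   98.9] xhead 109.1 z [ 0.003 -0.001 -1.   ] F [-2.  2. 14.] open 49.2 ff 43.1
seat [ 604.37075551 -152.45524502]
[ 603.376119   -203.79733981]
N 6 row [0.0098 0.0133 0.0012] [0.0004 0.0003 0.0392] step mm 16.6 deg 2.24
```

```bash
python3 -m handwheel '0 0 -0.003 0 0 0 0.045;0.0105 0.0132 0 0 0 0.0393 0.045;0.0105 0.0132 0 0 0 0.0393 0.045;0.0105 0.0132 0 0 0 0.0393 0.045;0.0105 0.0132 0 0 0 0.0393 0.045;0.0105 0.0132 0 0 0 0.0393 0.045;0.0105 0.0132 0 0 0 0.0393 0.045;0 0 0 0 0 0 0.045;0 0 0 0 0 0 0.045'
cat > look.py <<'E'
from h import *
st()
f=grab_frame("top"); np.save("/tmp/top2.npy",f,allow_pickle=True)
hsv=cv2.cvtColor(f["image"],cv2.COLOR_RGB2HSV); H,S=hsv[...,0],hsv[...,1]
C=cloud(f)
m=hmask(f,32,50)&(S>150)&(C[...,0]>350)&(C[...,0]<700)&(C[...,1]<-60)
print("slip",*rect(f,m,40,100)); 
m=hmask(f,30,50)&(S<90)&(C[...,0]>500)&(C[...,0]<680)&(C[...,1]<-30)
print("stops",*rect(f,m,38,60))
E
python3 look.py
```

```text
time: 4.17
eef_pos: [601.8, -199.1, 100.4]
tcp_rot: [0.0, 0.671, 0.741, 0.0]
wrist_force: [-0.5, 0.7, -3.3]
opening: 48.7
finger_force: 41.9
t 4.17 p [ 601.8 -199.1  100.4] xhead 95.6 z [ 0.001 -0.    -1.   ] F [-0.5  0.7 -3.3] open 48.7 ff 41.9
slip
stops
```

```bash
python3 -m handwheel '0 0 0.0015 0 0 0 0.045;0 0 0 0 0 0 0.045;0 0 0 0 0 0 0.07;0 0 0 0 0 0 0.07;0 0 0 0 0 0 0.07;0 0 -0.03 0 0 0 0.07;-0.01 0 -0.04 0 0 0 0.07;-0.03 -0.01 -0.02 0 0 0 0.07;-0.02 -0.01 0 0 0 0 0;0 0 0 0 0 0 0'
cat > wlook.py <<'E'
from h import *
import sys
st()
f=grab_frame("wrist")
if len(sys.argv)>1: cv2.imwrite(sys.argv[1],f["image"][...,::-1])
S=cv2.cvtColor(f["image"],cv2.COLOR_RGB2HSV)[...,1]
m=hmask(f,30,50)
c=np.array([551,-223.]); th=np.radians(95.6); g=np.array([np.cos(th),np.sin(th)]); gy=np.array([-g[1],g[0]])
for n,mm,z in (("slip",m&(S>150),40),("stop",m&(S<90),38)):
    for r in rect(f,mm,z):
        d=np.array(r[1:3])-c; print(n,*r,"gauge xy",(d@g).round(1),(d@gy).round(1))
E
python3 wlook.py pics/d.png
```

```text
time: 5.05
eef_pos: [585.2, -266.8, 189.7]
tcp_rot: [0.002, 0.674, 0.739, -0.001]
wrist_force: [-1.4, -1.1, -1.0]
opening: 47.0
finger_force: 0.0
t 5.05 p [ 585.2 -266.8  189.7] xhead 95.2 z [ 0.001 -0.004 -1.   ] F [-1.4 -1.1 -1. ] open 47.0 ff 0.0
slip [279.  87.] 598.4 -184.7 89.6 49.0 96.7 gauge xy 33.5 -50.9
stop [357.  25.] 639.0 -147.9 23.6 21.7 95.3 gauge xy 66.2 -94.9
```

View pics/d.png

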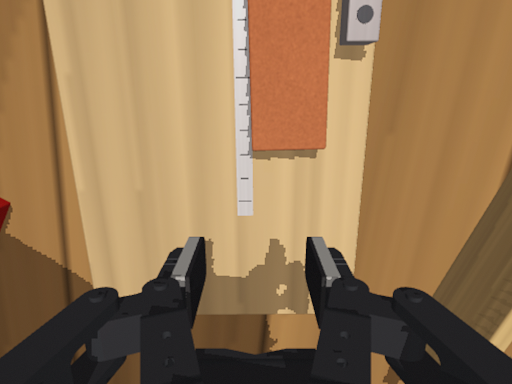

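The slip is seen at (288,75), about 7 mm short of both stops and 1° off. The stop's end sits where the frame predicts. Next I push from the +y side with closed fingers.

```bash
python3 - <<'E'
from h import *
c=np.array([551,-223.]); th=np.radians(95.6); g=np.array([np.cos(th),np.sin(th)]); gy=np.array([-g[1],g[0]])
t=c+85*g+8*gy; print(t); goal(*t,190,95.6,0,5)
E
```

```text
[ 534.74363432 -139.1863342 ]
N 5 row [ 0.0258 -0.0078 -0.0003] [ 0.      0.0003 -0.0009] step mm 27.0 deg 0.06
```

```bash
python3 -m handwheel '0.026 -0.0078 0 0 0 -0.001 0;0.026 -0.0078 0 0 0 -0.001 0;0.026 -0.0078 0 0 0 -0.001 0;0.026 -0.0078 0 0 0 -0.001 0;0.026 -0.0078 0 0 0 -0.001 0;0 0 0.028 0 0 0 0;0 0 0.028 0 0 0 0;0 0 0.028 0 0 0 0;0 0 0 0 0 0 0'
python3 -c "
from h import *
st(); goal(530+.0,-139.5,105,95.6,0,1)"
```

```text
time: 5.85
eef_pos: [533.9, -134.7, 100.0]
tcp_rot: [-0.003, 0.67, 0.742, -0.001]
wrist_force: [-0.9, -0.6, -2.4]
opening: 0.3
finger_force: 0.0
t 5.85 p [ 533.9 -134.7  100. ] xhead 95.9 z [-0.006  0.002 -1.   ] F [-0.9 -0.6 -2.4] open 0.3 ff 0.0
N 1 row [-0.0043 -0.0044 -0.0049] [-0.0056 -0.0024  0.0046] step mm 7.9 deg 0.43
```

```bash
python3 -m handwheel '0 0.005 0.003 0 0 0 0;0 0.007 0 0 0 0 0;0 0.006 0 0 0 0 0;0 0.004 0 0 0 0 0;0 0.003 0 0 0 0 0;0 0.002 0 0 0 0 0;0 0.002 0 0 0 0 0;0 0.001 0 0 0 0 0;0 0 0 0 0 0 0'
python3 -c "
from h import *
st()"
```

```text
time: 6.6
eef_pos: [564.8, -132.9, 102.2]
tcp_rot: [-0.001, 0.67, 0.742, -0.001]
wrist_force: [-10.2, 1.5, 14.5]
opening: -0.4
finger_force: 7.9
t 6.6 p [ 564.8 -132.9  102.2] xhead 95.8 z [-0.002  0.    -1.   ] F [-10.2   1.5  14.5] open -0.4 ff 7.9
```

```bash
python3 -m handwheel '0 0 -0.003 0 0 0 0;0 0.001 0 0 0 0 0;0 0.001 0 0 0 0 0;0 0.001 0 0 0 0 0;0 0 0 0 0 0 0;0 0 0 0 0 0 0'
python3 -c "
from h import *
st()"
```

```text
time: 7.1
eef_pos: [567.0, -133.3, 104.7]
tcp_rot: [-0.001, 0.671, 0.742, -0.001]
wrist_force: [-15.7, -2.7, 12.7]
opening: -0.3
finger_force: 9.8
t 7.1 p [ 567.  -133.3  104.7] xhead 95.8 z [-0.003 -0.001 -1.   ] F [-15.7  -2.7  12.7] open -0.3 ff 9.8
```

```bash
python3 -m handwheel '0 -0.01 0 0 0 0 0;0 -0.01 -0.02 0 0 0 0;-0.02 0 -0.035 0 0 0 0;-0.035 0.01 -0.025 0 0 0 0;-0.035 0.01 0 0 0 0 0;-0.035 0.01 0 0 0 0 0;-0.02 0.0 0 0 0 0 0;0 0 0 0 0 0 0'
python3 wlook.py pics/e.png
python3 - <<'E'
from h import *
c=np.array([551,-223.]); th=np.radians(95.6); g=np.array([np.cos(th),np.sin(th)]); gy=np.array([-g[1],g[0]])
t=c-40*g-60*gy; print(t); goal(*t,103,95.6,0,4)
E
```

```text
time: 7.77
eef_pos: [591.9, -278.8, 183.1]
tcp_rot: [0.001, 0.672, 0.741, -0.001]
wrist_force: [-1.2, 0.7, -0.6]
opening: 0.0
finger_force: 0.0
t 7.77 p [ 591.9 -278.8  183.1] xhead 95.6 z [ 0.001 -0.003 -1.   ] F [-1.2  0.7 -0.6] open 0.0 ff 0.0
slip [309.  79.] 606.3 -191.9 77.9 49.3 94.1 gauge xy 25.6 -58.1
stop [356.  16.] 639.9 -155.0 21.4 10.5 5.7 gauge xy 59.0 -95.1
[ 614.61695999 -256.95412201]
N 4 row [0.0042 0.0061 0.02  ] [0.0001 0.0004 0.0003] step mm 21.3 deg 0.03
```

View pics/e.png

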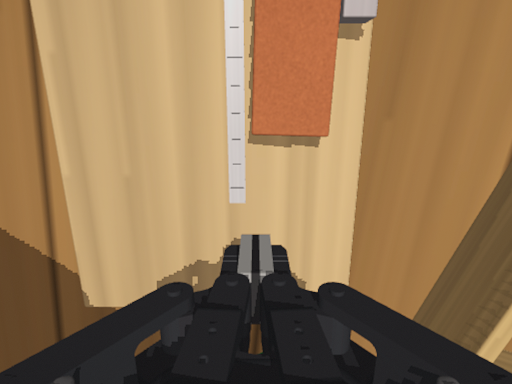

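The slip's near end is now at (290,135). It touches the long stop at its far end, and its near end is about 8 mm from home in x. Next I push the end.

```bash
python3 -m handwheel '0.004 0.0062 0.02 0 0 0 0;0.004 0.0062 0.02 0 0 0 0;0.004 0.0062 0.02 0 0 0 0;0.004 0.0062 0.02 0 0 0 0;0.006 0 0 0 0 0 0;0.005 0 0 0 0 0 0;0.004 0 0 0 0 0 0;0.004 0 0 0 0 0 0;0.003 0 0 0 0 0 0;0 0 0 0 0 0 0'
python3 -c "
from h import *
st()"
```

```text
time: 8.65
eef_pos: [613.4, -233.5, 103.9]
tcp_rot: [0.001, 0.67, 0.742, 0.0]
wrist_force: [-0.2, 0.1, -0.2]
opening: -0.2
finger_force: 0.0
t 8.65 p [ 613.4 -233.5  103.9] xhead 95.8 z [ 0.002 -0.001 -1.   ] F [-0.2  0.1 -0.2] open -0.2 ff 0.0
```

```bash
python3 -m handwheel '0.002 0 0.002 0 0 0 0;0.002 0 0.002 0 0 0 0;0.002 0 0 0 0 0 0;0.002 0 0 0 0 0 0;0 0 0 0 0 0 0'
python3 -c "
from h import *
st()"
```

```text
time: 9.07
eef_pos: [613.1, -232.1, 100.7]
tcp_rot: [0.006, 0.671, 0.741, -0.002]
wrist_force: [9.5, -34.9, 0.7]
opening: 0.3
finger_force: 18.0
t 9.07 p [ 613.1 -232.1  100.7] xhead 95.6 z [ 0.006 -0.012 -1.   ] F [  9.5 -34.9   0.7] open 0.3 ff 18.0
```

```bash
python3 -m handwheel '-0.012 0 0 0 0 0 0;-0.005 0 -0.02 0 0 0 0;0 -0.02 -0.03 0 0 0 0;0.032 -0.02 0 0 0 0 0;0.032 -0.02 0 0 0 0 0;0.032 -0.007 0 0 0 0 0;0 0 0.025 0 0 0 0;0 0 0.024 0 0 0 0;0 0 0 0 0 0 0'
python3 - <<'E'
from h import *
st()
c=np.array([551,-223.]); th=np.radians(95.6); g=np.array([np.cos(th),np.sin(th)]); gy=np.array([-g[1],g[0]])
p=tool()[0][:2]-c; print(p@g,p@gy)
t=c+62*g-21*gy; goal(*t,103,95.6)
E
```

```text
time: 9.82
eef_pos: [536.4, -153.0, 96.9]
tcp_rot: [-0.002, 0.67, 0.742, -0.001]
wrist_force: [-1.2, 0.2, -1.2]
opening: -0.1
finger_force: 0.0
t 9.82 p [ 536.4 -153.    96.9] xhead 95.8 z [-0.004  0.002 -1.   ] F [-1.2  0.2 -1.2] open -0.1 ff 0.0
71.06751888305097 7.739660521538504
N 1 row [-0.0092  0.0287 -0.0063] [-0.0039 -0.002   0.0043] step mm 30.8 deg 0.35
```

```bash
python3 -m handwheel '-0.006 0.008 -0.002 0 0 0 0;0 0.008 0 0 0 0 0;0 0.006 0 0 0 0 0;0 0.003 0 0 0 0 0;0 0.003 0 0 0 0 0;0 0.003 0 0 0 0 0;0 0 0 0 0 0 0'
python3 -c "
from h import *
st()"
```

```text
time: 10.4
eef_pos: [568.5, -157.0, 101.9]
tcp_rot: [-0.001, 0.67, 0.742, -0.001]
wrist_force: [-4.6, -0.1, 6.0]
opening: -0.0
finger_force: 3.1
t 10.4 p [ 568.5 -157.   101.9] xhead 95.8 z [-0.002 -0.    -1.   ] F [-4.6 -0.1  6. ] open -0.0 ff 3.1
```

```bash
python3 -m handwheel '0 0.002 0.001 0 0 0 0;0 0.002 0.001 0 0 0 0;0 0.001 0 0 0 0 0;0 0 0 0 0 0 0;0 0 0 0 0 0 0'
python3 -c "
from h import *
st()"
```

```text
time: 10.82
eef_pos: [569.2, -156.7, 98.5]
tcp_rot: [-0.005, 0.671, 0.742, -0.003]
wrist_force: [-30.4, -1.6, 2.6]
opening: -0.1
finger_force: 15.4
t 10.82 p [ 569.2 -156.7   98.5] xhead 95.7 z [-0.012  0.002 -1.   ] F [-30.4  -1.6   2.6] open -0.1 ff 15.4
```

Firm at 30 N. I back off and check from above.

```bash
python3 -m handwheel '0 -0.01 0 0 0 0 0;0 -0.01 -0.02 0 0 0 0;-0.01 0 -0.04 0 0 0 0;-0.03 0.01 -0.03 0 0 0 0.06;-0.03 0.01 -0.02 0 0 0 0.06;-0.02 0.01 -0.02 0 0 0 0.06;-0.015 0.01 0 0 0 0 0.06;0 0 0 0 0 0 0.06'
python3 wlook.py pics/f.png; python3 look.py
```

```text
time: 11.48
eef_pos: [604.7, -260.3, 229.4]
tcp_rot: [0.001, 0.671, 0.741, -0.0]
wrist_force: [-1.2, -0.2, -1.0]
opening: 59.6
finger_force: 0.0
t 11.48 p [ 604.7 -260.3  229.4] xhead 95.7 z [ 0.002 -0.002 -1.   ] F [-1.2 -0.2 -1. ] open 59.6 ff 0.0
slip [276. 101.] 607.4 -173.6 96.2 49.3 95.8 gauge xy 43.7 -61.0
stop [322.  36.] 639.3 -140.4 37.4 20.1 95.8 gauge xy 73.6 -95.9
t 11.53 p [ 604.  -258.5  228.4] xhead 95.7 z [ 0.    -0.001 -1.   ] F [-0.9  0.2 -1.3] open 60.2 ff 0.0
slip
stops (array([278., 142.]), 636.1, -109.3, 97.8, 21.1, 98.4)
```

View pics/f.png

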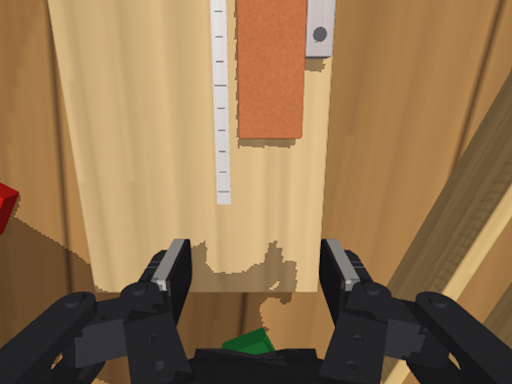

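The slip lies flush: its edge is at (305,60), beside the stop, the angle is 95.8° for both, and its end is 59–60 mm past the stop's end. It is home and released. Now the tilted regrasp at its free end, because of the rack's front rail.

```bash
python3 - <<'E'
from h import *
c=np.array([551,-223.]); th=np.radians(95.7); g=np.array([np.cos(th),np.sin(th)]); gy=np.array([-g[1],g[0]])
t=c+10*g-60.5*gy; print(t); goal(*t,94,95.7,35,8,tip=54)
E
```

```text
[ 610.20766449 -207.04059944]
N 8 row [-0.0008  0.0014  0.0116] [-0.0001  0.0763  0.0002] step mm 11.7 deg 4.37
```

```bash
python3 -m handwheel '-0.0008 0.0014 0.0116 0 0.0763 0 0.062;-0.0008 0.0014 0.0116 0 0.0763 0 0.062;-0.0008 0.0014 0.0116 0 0.0763 0 0.062;-0.0008 0.0014 0.0116 0 0.0763 0 0.062;-0.0008 0.0014 0.0116 0 0.0763 0 0.062;-0.0008 0.0014 0.0116 0 0.0763 0 0.062;-0.0008 0.0014 0.0116 0 0.0763 0 0.062;-0.0008 0.0014 0.0116 0 0.0763 0 0.062;0 0 0 0 0 0 0.062'
python3 - <<'E'
from h import *
st()
c=np.array([551,-223.]); th=np.radians(95.7); g=np.array([np.cos(th),np.sin(th)]); gy=np.array([-g[1],g[0]])
t=c+10*g-60.5*gy; goal(*t,44,95.7,35,4,tip=54)
E
```

```text
time: 12.33
eef_pos: [611.8, -237.6, 135.4]
tcp_rot: [-0.227, 0.639, 0.706, 0.202]
wrist_force: [-0.9, -0.4, 0.0]
opening: 62.0
finger_force: 0.0
t 12.33 p [ 611.8 -237.6  135.4] xhead 95.6 z [-0.062  0.575 -0.815] F [-0.9 -0.4  0. ] open 62.0 ff 0.0
N 4 row [-0.0069  0.0004  0.0096] [-0.0012 -0.0016 -0.0005] step mm 11.8 deg 0.12
```

```bash
python3 -m handwheel '-0.0069 0.0004 0.0096 0 0 0 0.062;-0.0069 0.0004 0.0096 0 0 0 0.062;-0.0069 0.0004 0.0096 0 0 0 0.062;-0.0069 0.0004 0.0096 0 0 0 0.062;0 0 0 0 0 0 0.062;0 0 0 0 0 0 0.062'
python3 wlook.py pics/g.png
```

```text
time: 12.83
eef_pos: [614.8, -238.5, 90.8]
tcp_rot: [-0.223, 0.639, 0.708, 0.201]
wrist_force: [0.3, 1.3, 0.5]
opening: 62.0
finger_force: 0.0
t 12.83 p [ 614.8 -238.5   90.8] xhead 95.8 z [-0.059  0.57  -0.819] F [0.3 1.3 0.5] open 62.0 ff 0.0
slip [248. 195.] 605.4 -152.9 137.8 49.2 95.9 gauge xy 64.5 -61.0
stop [270.  99.] 596.9 -115.0 101.5 99.2 95.9 gauge xy 103.0 -56.2
```

View pics/g.png

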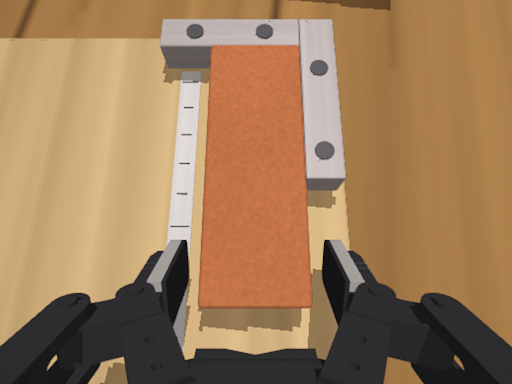

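The slip (255,175) sits home against both stops, with its far end at row 45 and its right side on the long stop. The fingers straddle its free end, so I grip.

```bash
python3 -m handwheel '-0.0014 0 0.002 0 0 0 0.062;0 0 0 0 0 0 0.045;0 0 0 0 0 0 0.045;0 0 0 0 0 0 0.045;0 0 0 0 0 0 0.045;0 0 0 0 0 0 0.045' 70
python3 -c "
from h import *
st()"
```

```text
time: 13.38
eef_pos: [614.9, -239.1, 89.6]
tcp_rot: [-0.223, 0.639, 0.708, 0.201]
wrist_force: [-3.1, -3.8, 5.1]
opening: 48.1
finger_force: 73.2
t 13.38 p [ 614.9 -239.1   89.6] xhead 95.8 z [-0.058  0.57  -0.82 ] F [-3.1 -3.8  5.1] open 48.1 ff 73.2
```

```bash
python3 -m handwheel '0.006 0 -0.008 0 0 0 0.045;0.012 0 -0.016 0 0 0 0.045;0.02 0 -0.028 0 0 0 0.045;0.02 0 -0.028 0 0 0 0.045;0.018 0 -0.026 0 0 0 0.045;0 0 0 0 0 0 0.045;0 0 0 0 0 0 0.045'
python3 - <<'E'
from h import *
st()
f=grab_frame("wrist"); np.save("/tmp/w.npy",f,allow_pickle=True)
C=cloud(f); S=cv2.cvtColor(f["image"],cv2.COLOR_RGB2HSV)
m=(S[...,0]<12)&(S[...,1]>150)&(f["z_map"]<330)&(f["z_map"]>0)
n,l,s,_=cv2.connectedComponentsWithStats(cv2.erode(m.astype(np.uint8),np.ones((3,3))))
k=1+s[1:,4].argmax(); P=C[l==k]
p,r,_=tool()
# plane fit of slip top, in world and slip extents in tool frame
A=np.c_[P[:,:2],np.ones(len(P))]; co=np.linalg.lstsq(A,P[:,2],rcond=None)[0]; print("slopes",co[:2].round(4),"z at mean",P.mean(0).round(1),len(P))
(x,y),(w,h),a=cv2.minAreaRect(P[:,:2].astype(np.float32)); print((x,y),(w,h),a)
q=r.inv().apply(np.array([x,y,co@[x,y,1]])-p); print("slip top centre in tool",q.round(1))
# rack front slips from first top frame
f=np.load("/tmp/top.npy",allow_pickle=True).item()
E
```

```text
time: 13.97
eef_pos: [615.1, -237.3, 221.2]
tcp_rot: [-0.222, 0.639, 0.708, 0.202]
wrist_force: [0.2, 0.2, -4.7]
opening: 48.0
finger_force: 72.8
t 13.97 p [ 615.1 -237.3  221.2] xhead 95.9 z [-0.056  0.569 -0.821] F [ 0.2  0.2 -4.7] open 48.0 ff 72.8
slopes [ 0.0039 -0.0141] z at mean [ 606.6 -160.1  170.9] 24589
(605.5623779296875, -150.6323699951172) (48.660194396972656, 137.80995178222656) 5.922554016113281
slip top centre in tool [43.4 -0.3 89.7]
```

```bash
python3 -c "
from h import *
goal(428.7,118,221,85.1,35,12)"
```

```text
N 12 row [ 0.0246 -0.015   0.017 ] [-0.0089  0.0001  0.0128] step mm 33.5 deg 0.89
```

```bash
python3 -m handwheel '0.0246 -0.015 0.017 -0.0089 0 0.0128 0.045;0.0246 -0.015 0.017 -0.0089 0 0.0128 0.045;0.0246 -0.015 0.017 -0.0089 0 0.0128 0.045;0.0246 -0.015 0.017 -0.0089 0 0.0128 0.045;0.0246 -0.015 0.017 -0.0089 0 0.0128 0.045;0.0246 -0.015 0.017 -0.0089 0 0.0128 0.045;0.0246 -0.015 0.017 -0.0089 0 0.0128 0.045;0.0246 -0.015 0.017 -0.0089 0 0.0128 0.045;0.0246 -0.015 0.017 -0.0089 0 0.0128 0.045;0.0246 -0.015 0.017 -0.0089 0 0.0128 0.045'
python3 -m handwheel '0.0246 -0.015 0.017 -0.0089 0 0.0128 0.045;0.0246 -0.015 0.017 -0.0089 0 0.0128 0.045;0 0 0 0 0 0 0.045;0 0 0 0 0 0 0.045'
cat > rl.py <<'E'
from h import *
import sys
# rack look: set slips & held slip
for n in sys.argv[2:]:
    f=grab_frame(n)
    if n=="wrist": cv2.imwrite(sys.argv[1],f["image"][...,::-1])
    C=cloud(f); S=cv2.cvtColor(f["image"],cv2.COLOR_RGB2HSV)
    m=(S[...,0]<13)&(S[...,1]>140)&(f["z_map"]>0)&(C[...,2]>86)&(C[...,2]<230)&(C[...,1]>100)
    k,l,s,_=cv2.connectedComponentsWithStats(cv2.erode(m.astype(np.uint8),np.ones((3,3))))
    for i in range(1,k):
        if s[i,4]<150: continue
        P=C[l==i]; zt=np.percentile(P[:,2],60); P=P[abs(P[:,2]-zt)<6]
        b=cv2.minAreaRect(P[:,:2].astype(np.float32))
        print(n,s[i,4],"z",zt.round(1),"c",np.round(b[0],1),"wh",np.round(b[1],1),"a",round(b[2],1),"box",cv2.boxPoints(b).round(1).tolist())
E
python3 -c "
from h import *
st()"; python3 rl.py pics/h.png wrist top
```

```text
time: 14.85
eef_pos: [457.1, 51.8, 220.4]
tcp_rot: [-0.207, 0.692, 0.657, 0.217]
wrist_force: [2.0, 2.1, -3.3]
opening: 48.4
finger_force: 72.9
time: 15.18
eef_pos: [431.3, 113.2, 220.9]
tcp_rot: [-0.205, 0.701, 0.646, 0.22]
wrist_force: [0.6, -1.0, -1.8]
opening: 47.4
finger_force: 73.8
t 15.18 p [431.3 113.2 220.9] xhead 85.3 z [ 0.044  0.572 -0.819] F [ 0.6 -1.  -1.8] open 47.4 ff 73.8
wrist 28711 z 170.9 c [437.7 200.4] wh [139.2  49.2] a 85.3 box [[407.5, 133.10000610351562], [456.5, 129.10000610351562], [467.8999938964844, 267.79998779296875], [418.8999938964844, 271.79998779296875]]
wrist 4218 z 93.8 c [561.2 336.5] wh [77.4 49.3] a 85.1 box [[533.4000244140625, 300.1000061035156], [582.5, 295.8999938964844], [589.0999755859375, 373.0], [540.0, 377.20001220703125]]
top 597 z 172.6 c [437.9 199.9] wh [131.5  44.5] a 86.6 box [[411.79998779296875, 135.60000610351562], [456.20001220703125, 133.0], [464.1000061035156, 264.20001220703125], [419.70001220703125, 266.8999938964844]]
```

View pics/h.png

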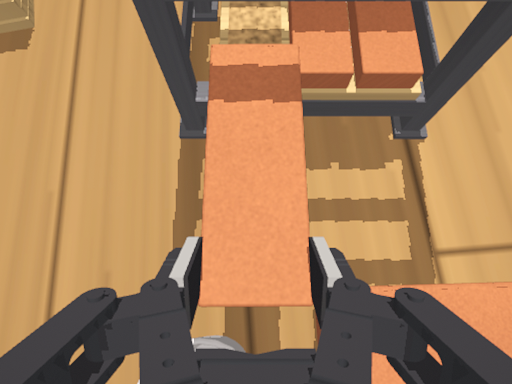

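The held slip is at (255,175). Beyond it are the sand patch at (253,20) and the two set slips at (322,45) and (385,45), so the lane is right. I lower outside the rack, then re-measure.

```bash
python3 -m handwheel '-0.0095 -0.001 0.0137 0 0 0.001 0.045;-0.0095 -0.001 0.0137 0 0 0.001 0.045;-0.0095 -0.0005 0.0137 0 0 0.001 0.045;-0.0095 0 0.0137 0 0 0 0.045;0 0 0 0 0 0 0.045;0 0 0 0 0 0 0.045'
python3 -c "
from h import *
st()"; python3 rl.py /tmp/x.png wrist; python3 - <<'E'
from h import *
f=grab_frame("wrist"); C=cloud(f); S=cv2.cvtColor(f["image"],cv2.COLOR_RGB2HSV)
m=(S[...,0]<14)&(S[...,1]>130)&(f["z_map"]>0)&(abs(C[...,2]-94)<5)&(C[...,1]>285)&(C[...,0]>465)
for r in rect(f,m,94,100): print("set",r)
for c in cv2.findContours(m.astype(np.uint8),0,2)[0]:
    if cv2.contourArea(c)>100: print(cv2.boxPoints(cv2.minAreaRect(ray(f,c[:,0,:],94)[:,:2].astype(np.float32))).round(1).tolist())
E
```

```text
time: 15.78
eef_pos: [430.0, 112.0, 155.4]
tcp_rot: [-0.205, 0.704, 0.644, 0.221]
wrist_force: [0.0, -0.4, -1.9]
opening: 48.2
finger_force: 73.7
t 15.78 p [430.  112.  155.4] xhead 84.8 z [ 0.047  0.573 -0.818] F [ 0.  -0.4 -1.9] open 48.2 ff 73.7
wrist 932 z 92.8 c [501.7 305.5] wh [ 6.2 49. ] a 84.4 box [[477.1000061035156, 304.79998779296875], [525.7999877929688, 300.0], [526.4000244140625, 306.20001220703125], [477.70001220703125, 311.0]]
wrist 900 z 92.5 c [557.9 300.3] wh [ 9.7 49.3] a 79.3 box [[532.7999877929688, 300.1000061035156], [581.2999877929688, 290.8999938964844], [583.0999755859375, 300.5], [534.5999755859375, 309.70001220703125]]
wrist 24663 z 105.7 c [436.7 199. ] wh [138.6  48.7] a 85.0 box [[406.3999938964844, 132.10000610351562], [455.0, 127.80000305175781], [467.0, 265.8999938964844], [418.5, 270.20001220703125]]
set (array([429.,   8.]), 556.9, 298.1, 51.6, 8.9, 174.9)
set (array([345.,   9.]), 501.2, 302.7, 50.1, 9.7, 174.9)
[[530.9000244140625, 295.8999938964844], [582.2000122070312, 291.3999938964844], [583.0, 300.29998779296875], [531.7000122070312, 304.79998779296875]]
[[475.8999938964844, 300.0], [525.7000122070312, 295.6000061035156], [526.5999755859375, 305.29998779296875], [476.70001220703125, 309.70001220703125]]
```

```bash
python3 -m handwheel '0.018 -0.001 0.0126 0 0 0 0.045;0.018 -0.001 0.0126 0 0 0 0.045;0.018 0 0.0126 0 0 0 0.045;0.018 0 0.0126 0 0 0 0.045;0.018 0 0.0126 0 0 0 0.045;0.018 0 0.0126 0 0 0 0.045;0 0 0 0 0 0 0.045;0 0 0 0 0 0 0.045'
cat > pl.py <<'E'
from h import *
import sys
st()
f=grab_frame("wrist")
if len(sys.argv)>1: cv2.imwrite(sys.argv[1],f["image"][...,::-1])
C=cloud(f); S=cv2.cvtColor(f["image"],cv2.COLOR_RGB2HSV)
zs=float(sys.argv[2]) if len(sys.argv)>2 else 94
base=(S[...,0]<14)&(S[...,1]>130)&(f["z_map"]>0)&(C[...,1]>180)
u=np.array([.0889,.996]); n=np.array([-.996,.0889])
for nm,z,mm in (("set",94,C[...,0]>472+.0889*(C[...,1]-298)),("mine",zs,C[...,0]<472+.0889*(C[...,1]-298))):
    m=base&(abs(C[...,2]-z)<5)&mm
    for c in cv2.findContours(m.astype(np.uint8),0,2)[0]:
        if cv2.contourArea(c)<100: continue
        P=ray(f,c[:,0,:],z)[:,:2].astype(np.float32); b=cv2.minAreaRect(P)
        a,q=P@u,P@n
        print(nm,"u min/max",a.min().round(1),a.max().round(1),"n",q.min().round(1),q.max().round(1),"wh",np.round(b[1],1),"ang",round(b[2],1),"z",np.median(C[...,2][m]).round(1))
E
python3 pl.py pics/i.png 105
```

```text
time: 16.55
eef_pos: [449.9, 242.2, 163.9]
tcp_rot: [-0.208, 0.7, 0.648, 0.214]
wrist_force: [-0.3, -0.8, -3.0]
opening: 47.9
finger_force: 73.9
t 16.55 p [449.9 242.2 163.9] xhead 85.3 z [ 0.03   0.57  -0.821] F [-0.3 -0.8 -3. ] open 47.9 ff 73.9
set u min/max 346.2 373.1 n -554.3 -502.6 wh [26.6 51.8] ang 85.6 z 93.8
set u min/max 346.0 372.6 n -498.7 -452.0 wh [26.1 46.8] ang 85.7 z 93.8
set u min/max 450.4 486.4 n -553.5 -502.0 wh [35.9 51.6] ang 85.2 z 93.8
set u min/max 450.1 486.3 n -496.9 -446.7 wh [36.1 50.2] ang 85.2 z 93.8
```

View pics/i.png

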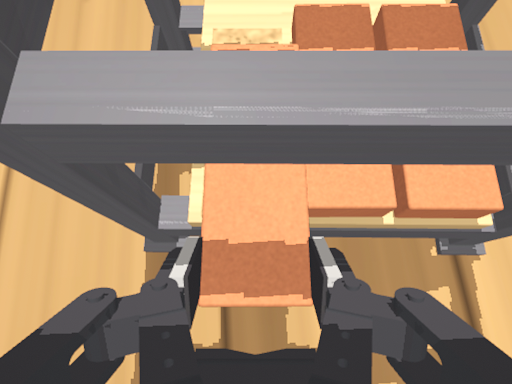

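The slip (255,235) is under the rail, above its lane with its front end outside. The arm drifted about 10 mm to the right and 8 mm up, so I re-measure and correct.

```bash
python3 pl.py /tmp/x.png 114; python3 -c "
from h import *
print(np.round(sense()['joint_positions'],3))
goal(439.8,243.7,155,84.9,35,3)"
```

```text
t 16.6 p [450.1 241.2 163.6] xhead 85.2 z [ 0.03   0.569 -0.822] F [-0.1 -1.5 -3.3] open 47.9 ff 73.9
set u min/max 346.2 373.7 n -554.3 -502.4 wh [27.2 51.8] ang 85.5 z 93.8
set u min/max 345.9 373.6 n -498.7 -452.2 wh [27.4 46.6] ang 85.5 z 93.8
set u min/max 452.6 486.3 n -553.5 -501.8 wh [33.7 51.7] ang 85.1 z 93.8
set u min/max 451.7 486.3 n -496.9 -446.6 wh [34.6 50.2] ang 85.1 z 93.8
mine u min/max 334.6 341.8 n -432.5 -421.3 wh [ 7.2 11.2] ang 85.6 z 113.8
mine u min/max 297.2 364.3 n -443.6 -399.6 wh [67.1 43.2] ang 85.9 z 113.8
[ 0.072  0.969 -0.7    2.065 -1.454  0.003  1.07 ]
N 3 row [-0.001  -0.0035  0.0027] [-0.0068  0.0016  0.001 ] step mm 4.6 deg 0.4
```

```bash
python3 -m handwheel '-0.018 0 -0.0126 0 0 0 0.045;-0.018 0 -0.0126 0 0 0 0.045;-0.018 0 -0.0126 0 0 0 0.045;-0.018 0 -0.0126 0 0 0 0.045;-0.018 0 -0.0126 0 0 0 0.045;-0.018 0 -0.0126 0 0 0 0.045;0 0 0 0 0 0 0.045;0 0 0 0 0 0 0.045'
cat >> h.py <<'E'
def fz(q):
    e=R.from_euler
    Q=e('z',-q[0])*e('y',q[1])*e('z',-q[2])*e('y',q[3]); return Q.apply([0,0,1.]),(Q*e('z',-q[4])*e('y',q[5])).apply([0,0,1.])
E
python3 -c "
from h import *
st(); q=sense()['joint_positions']; print(np.round(q,3),*fz(q))"
```

```text
time: 17.32
eef_pos: [440.3, 108.4, 163.7]
tcp_rot: [-0.208, 0.702, 0.646, 0.214]
wrist_force: [0.8, 0.6, -2.8]
opening: 47.9
finger_force: 73.8
t 17.32 p [440.3 108.4 163.7] xhead 84.9 z [ 0.031  0.569 -0.822] F [ 0.8  0.6 -2.8] open 47.9 ff 73.8
[ 0.246  0.907 -0.467  2.144 -1.246  0.254  1.103] [ 0.1268625   0.35798946 -0.92506727] [ 0.03104352  0.56901261 -0.82174263]
```

```bash
python3 -m handwheel '-0.0025 -0.003 0.0036 0.036 0 0.025 0.045;-0.0025 -0.004 0.0036 0.036 0 0.025 0.045;0 0 0 0 0 0 0.045;0.018 0 0.0126 0 0 0 0.045;0.018 0 0.0126 0 0 0 0.045;0.018 0 0.0126 0 0 0 0.045;0.018 0 0.0126 0 0 0 0.045;0 0 0 0 0 0 0.045'
python3 -c "
from h import *
st(); q=sense()['joint_positions']; print(np.round(q,3),*fz(q)); goal(434,243.7,155,84.9,35,1)"
```

```text
time: 17.98
eef_pos: [438.8, 202.2, 155.5]
tcp_rot: [-0.24, 0.707, 0.638, 0.186]
wrist_force: [-0.4, 1.1, -2.4]
opening: 47.8
finger_force: 73.9
t 17.98 p [438.8 202.2 155.5] xhead 81.9 z [-0.044  0.578 -0.815] F [-0.4  1.1 -2.4] open 47.8 ff 73.9
[ 0.026  0.931 -0.435  2.078 -1.288  0.276  0.934] [ 0.0935738   0.3661648  -0.92583329] [-0.04355728  0.57763729 -0.81513062]
N 1 row [ 0.0329 -0.0077  0.0246] [-0.0949  0.0015 -0.0436] step mm 41.8 deg 5.98
```

```bash
python3 -m handwheel '0.0115 0.001 0.008 0 0 0 0.045;0.0115 0.001 0.008 0 0 0 0.045;0.0115 0.001 0.008 0 0 0 0.045;0 0 0 0 0 0 0.045;0 0 0 0 0 0 0.045'
python3 -c "
from h import *
st(); q=sense()['joint_positions']; print(np.round(q,3),*fz(q)); goal(439.8,243.7,155,84.9,35,1)"; python3 pl.py pics/j.png 105
```

```text
time: 18.4
eef_pos: [445.3, 240.0, 154.5]
tcp_rot: [-0.239, 0.709, 0.637, 0.185]
wrist_force: [0.6, -0.7, -2.8]
opening: 48.0
finger_force: 73.9
t 18.4 p [445.3 240.  154.5] xhead 81.7 z [-0.042  0.575 -0.817] F [ 0.6 -0.7 -2.8] open 48.0 ff 73.9
[-0.057  0.936 -0.428  2.033 -1.305  0.266  0.875] [ 0.1025463   0.37798656 -0.92011435] [-0.04213452  0.57529439 -0.81686048]
N 1 row [ 0.0026 -0.0058  0.002 ] [-0.0932  0.0044 -0.0466] step mm 6.6 deg 5.97
t 18.4 p [445.3 240.  154.5] xhead 81.7 z [-0.042  0.575 -0.817] F [ 0.6 -0.7 -2.8] open 48.0 ff 73.9
set u min/max 345.8 378.0 n -498.7 -448.4 wh [32.3 50. ] ang 85.7 z 93.6
set u min/max 346.0 378.7 n -541.5 -502.3 wh [32.4 39.3] ang 85.6 z 93.6
set u min/max 467.5 473.6 n -495.9 -446.6 wh [ 5.5 49.4] ang 79.4 z 93.6
mine u min/max 295.4 372.4 n -440.4 -389.9 wh [76.1 49.5] ang 86.0 z 105.2
```

```bash
python3 -m handwheel '0 -0.0015 0 -0.031 0.0015 -0.0155 0.045;0 -0.002 0 -0.031 0.0015 -0.0155 0.045;0 0 0 0 0 0 0.045;0 0 0 0 0 0 0.045'
python3 -c "
from h import *
q=sense()['joint_positions']; print(np.round(q,3)); goal(439.8,240,144,84.9,35,1)"; python3 pl.py /tmp/j.png 105
```

```text
time: 18.78
eef_pos: [446.3, 237.8, 156.3]
tcp_rot: [-0.216, 0.707, 0.641, 0.206]
wrist_force: [0.9, -0.9, -4.2]
opening: 47.8
finger_force: 74.7
[ 0.081  0.986 -0.705  2.07  -1.456 -0.     1.061]
N 1 row [-0.0058 -0.0062  0.0112] [-0.0351  0.0057 -0.0212] step mm 14.1 deg 2.37
t 18.78 p [446.3 237.8 156.3] xhead 83.4 z [ 0.016  0.57  -0.822] F [ 0.9 -0.9 -4.2] open 47.8 ff 74.7
set u min/max 345.8 378.8 n -498.7 -448.2 wh [32.8 50.3] ang 85.3 z 93.7
set u min/max 345.9 379.4 n -554.1 -502.3 wh [33.4 51.9] ang 85.3 z 93.7
set u min/max 467.5 472.7 n -553.3 -502.0 wh [ 4.7 51.4] ang 82.5 z 93.7
set u min/max 467.2 474.9 n -496.0 -446.5 wh [ 7.2 49.6] ang 82.6 z 93.7
mine u min/max 292.8 372.7 n -443.7 -395.9 wh [79.9 47.8] ang 84.8 z 106.0
```

```bash
python3 -m handwheel '0 -0.002 0 0.008 0 0.005 0.045;0 -0.002 0 0 0 0 0.045;-0.0017 0 0.0025 0 0 0 0.045;-0.0017 0 0.0025 0 0 0 0.045;0 0 0 0 0 0 0.045;0 0 0 0 0 0 0.045'
python3 -c "
from h import *
q=sense()['joint_positions']; print(np.round(q,3)); goal(439.8,240,144,84.9,35,1)"; python3 pl.py /tmp/j.png 102
```

```text
time: 19.33
eef_pos: [443.6, 239.3, 151.4]
tcp_rot: [-0.22, 0.707, 0.641, 0.202]
wrist_force: [0.3, 0.4, -2.1]
opening: 48.1
finger_force: 74.8
[ 0.077  0.997 -0.705  2.071 -1.455 -0.     1.063]
N 1 row [-0.004  -0.0035  0.0065] [-0.0463  0.0066 -0.0228] step mm 8.4 deg 2.98
t 19.33 p [443.6 239.3 151.4] xhead 83.3 z [ 0.004  0.57  -0.822] F [ 0.3  0.4 -2.1] open 48.1 ff 74.8
set u min/max 345.7 379.8 n -498.6 -448.0 wh [33.9 50.2] ang 85.9 z 93.6
set u min/max 346.2 380.2 n -539.8 -502.2 wh [33.9 37.6] ang 84.5 z 93.6
set u min/max 350.7 380.4 n -545.8 -525.1 wh [29.  20.7] ang 72.6 z 93.6
mine u min/max 294.0 375.2 n -442.0 -392.6 wh [81.2 49.2] ang 85.1 z 101.4
```

```bash
python3 -m handwheel '-0.0014 -0.001 0.002 0 0 0 0.045;-0.0014 -0.0005 0.002 0 0 0 0.045;-0.0011 0 0.0016 0 0 0 0.045;0 0 0 0 0 0 0.045;0 0 0 0 0 0 0.045'
python3 pl.py /tmp/j.png 96
```

```text
time: 19.8
eef_pos: [444.1, 239.6, 146.8]
tcp_rot: [-0.222, 0.706, 0.642, 0.201]
wrist_force: [-1.9, -2.9, 2.0]
opening: 47.6
finger_force: 75.0
t 19.8 p [444.1 239.6 146.8] xhead 83.4 z [-0.001  0.571 -0.821] F [-1.9 -2.9  2. ] open 47.6 ff 75.0
set u min/max 346.0 381.8 n -536.3 -502.3 wh [36.  33.8] ang 85.6 z 93.6
set u min/max 345.8 382.1 n -498.6 -448.2 wh [36.  50.2] ang 85.5 z 93.6
set u min/max 357.4 382.4 n -543.1 -508.4 wh [24.9 34.7] ang 85.3 z 93.6
mine u min/max 294.4 380.7 n -442.0 -392.1 wh [86.  49.6] ang 85.3 z 96.8
```

```bash
python3 -m handwheel '-0.001 -0.0005 0.0014 0 0 0 0.045;0 0 0 0 0 0 0.045;0 0 0 0 0 0 0.06;0 0 0 0 0 0 0.06;0 0 0 0 0 0 0.06;0 0 0 0 0 0 0.06'
python3 pl.py pics/k.png 94
```

```text
time: 20.35
eef_pos: [444.3, 239.6, 145.5]
tcp_rot: [-0.222, 0.706, 0.642, 0.201]
wrist_force: [-1.8, 0.1, 0.3]
opening: 59.8
finger_force: 0.0
t 20.35 p [444.3 239.6 145.5] xhead 83.4 z [-0.002  0.571 -0.821] F [-1.8  0.1  0.3] open 59.8 ff 0.0
set u min/max 345.8 382.2 n -498.7 -448.0 wh [36.3 50.3] ang 85.6 z 93.6
set u min/max 346.1 382.7 n -535.4 -502.2 wh [36.5 33.3] ang 84.7 z 93.6
set u min/max 359.9 382.6 n -542.4 -511.9 wh [22.6 30.5] ang 85.5 z 93.6
mine u min/max 293.9 382.1 n -442.0 -391.5 wh [88.1 49.4] ang 85.8 z 93.9
```

View pics/k.png

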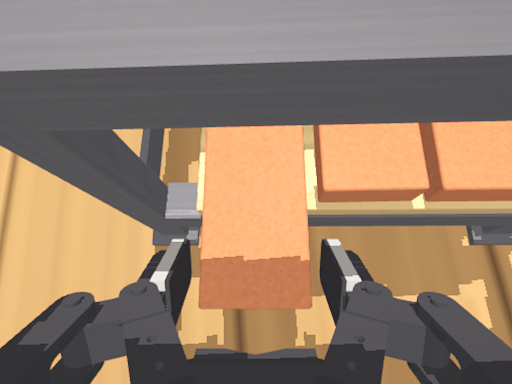

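The slip lies flat on the pallet (255,215), in its lane and parallel to the set slips at (370,160). It still stands out about 52 mm. I withdraw, then push it in with closed, more tilted fingers.

```bash
python3 -m handwheel '-0.012 0 -0.008 0 0 0 0.06;-0.016 0 -0.0115 0 0 0 0.06;-0.016 0 -0.0115 0 0 0 0.06;-0.016 0 -0.0115 0 0 0 0.06;0 0 0 0 0 0 0'
python3 -c "
from h import *
st(); goal(434.2,177.7,127,84.9,45,4)"
```

```text
time: 20.82
eef_pos: [438.7, 162.6, 146.0]
tcp_rot: [-0.221, 0.707, 0.641, 0.2]
wrist_force: [-0.9, -0.8, -0.4]
opening: 49.6
finger_force: 0.0
t 20.82 p [438.7 162.6 146. ] xhead 83.2 z [-0.     0.569 -0.823] F [-0.9 -0.8 -0.4] open 49.6 ff 0.0
N 4 row [-0.0001 -0.0013  0.006 ] [-0.0121  0.0457 -0.0073] step mm 6.2 deg 2.74
```

```bash
python3 -m handwheel '0 0 0 0 0 0 0;0 -0.0013 0.006 -0.0121 0.0457 -0.0073 0;0 -0.0013 0.006 -0.0121 0.0457 -0.0073 0;0 -0.0013 0.006 -0.0121 0.0457 -0.0073 0;0 -0.0013 0.006 -0.0121 0.0457 -0.0073 0;0 0 0 0 0 0 0;0 0 0 0 0 0 0'
python3 -c "
from h import *
q=sense()['joint_positions']; print(np.round(q,3));goal(434.2,177.7,127,84.9,45,1)"; python3 pl.py
```

```text
time: 21.4
eef_pos: [454.3, 173.6, 137.3]
tcp_rot: [-0.267, 0.679, 0.629, 0.267]
wrist_force: [0.9, 0.2, 0.8]
opening: 0.0
finger_force: 0.0
[ 3.660e-01  1.144e+00 -8.710e-01  2.095e+00 -1.455e+00  1.000e-03
  1.325e+00]
N 1 row [-0.0056 -0.0201  0.0097] [-0.0357  0.0106 -0.0015] step mm 23.0 deg 2.14
t 21.4 p [454.3 173.6 137.3] xhead 84.8 z [ 0.027  0.7   -0.714] F [0.9 0.2 0.8] open 0.0 ff 0.0
set u min/max 343.0 443.6 n -554.2 -502.1 wh [100.8  51.7] ang 85.3 z 93.7
set u min/max 342.9 444.5 n -498.5 -447.7 wh [102.   49.7] ang 85.8 z 93.7
mine u min/max 290.5 432.6 n -441.8 -390.8 wh [141.7  49.2] ang 85.8 z 93.8
```

```bash
python3 -m handwheel '-0.003 -0.01 0.004 0.03 0 0.03 0;-0.003 -0.01 0.004 0.03 0 0.03 0;0 0 0 0 0 0 0;0 0 0 0 0 0 0'
python3 -c "
from h import *
q=sense()['joint_positions']; print(np.round(q,3));st();goal(434.2,177.7,127,84.9,45,1);goal(434.2,177.7,127,84.9,45,1,tip=73)"
```

```text
time: 21.78
eef_pos: [434.2, 176.7, 129.0]
tcp_rot: [-0.294, 0.688, 0.618, 0.241]
wrist_force: [0.0, 0.2, 0.0]
opening: -0.1
finger_force: 0.0
[ 0.31   1.125 -0.761  2.117 -1.446  0.108  1.266]
t 21.78 p [434.2 176.7 129. ] xhead 80.3 z [-0.033  0.702 -0.711] F [0.  0.2 0. ] open -0.1 ff 0.0
N 1 row [-0.0006  0.0001  0.0021] [-0.0946  0.013  -0.0578] step mm 2.2 deg 6.4
N 1 row [-0.0018 -0.0067 -0.0705] [-0.0946  0.013  -0.0578] step mm 70.9 deg 6.4
```

```bash
cat > pt.py <<'E'
from h import *
u=np.array([.0889,.996,0]); n=np.array([-.996,.0889,0])
p,r,s=tool(); M=r.as_matrix(); L=p+M@[11,0,73]
print("yt",M[:,1].round(3),"yt.u deg",np.degrees(np.arcsin(M[:,1]@u)).round(2),"lead u",(L@u).round(1),"n",(L@n).round(1),"z",L[2].round(1),"tool u",(M.T@u).round(3),"q56",np.round(s["joint_positions"][4:6],3),"F",np.round(s["wrist_force"],1))
E
python3 pt.py
```

```text
yt [ 0.992 -0.063 -0.108] yt.u deg 1.45 lead u 273.3 n -410.5 z 84.7 tool u [0.717 0.025 0.697] q56 [-1.446  0.108] F [0.  0.2 0. ]
```

```bash
python3 -m handwheel '0 0.0035 0 -0.0175 0.003 0.018 0;0 0.003 0 0 0 0 0;0.0058 0.0002 0.0056 0 0 0 0;0.0058 0.0002 0.0056 0 0 0 0;0.0058 0.0002 0.0056 0 0 0 0;0.0058 0.0002 0.0056 0 0 0 0;0 0 0 0 0 0 0'
python3 pt.py; python3 pl.py
```

```text
time: 22.37
eef_pos: [447.5, 208.2, 129.4]
tcp_rot: [-0.293, 0.695, 0.609, 0.243]
wrist_force: [0.1, 0.8, 1.2]
opening: -0.0
finger_force: 0.0
yt [ 0.99  -0.086 -0.112] yt.u deg 0.16 lead u 306.1 n -422.1 z 85.3 tool u [0.715 0.003 0.7  ] q56 [-1.455e+00  1.000e-03] F [0.1 0.8 1.2]
t 22.37 p [447.5 208.2 129.4] xhead 78.8 z [-0.019  0.704 -0.71 ] F [0.1 0.8 1.2] open -0.0 ff 0.0
set u min/max 343.6 446.7 n -498.6 -447.3 wh [103.   49.8] ang 85.9 z 93.7
set u min/max 344.0 447.0 n -553.9 -502.0 wh [102.9  51.7] ang 85.3 z 93.7
mine u min/max 301.6 443.9 n -443.4 -389.1 wh [141.   49.3] ang 87.2 z 93.8
```

```bash
python3 -m handwheel '-0.004 0 -0.004 0.01 0 0.01 0;0 -0.008 0 0.01 0 0.01 0;0 -0.007 0 0 0 0 0;0 0 0 0 0 0 0;0 0 0 0 0 0 0'
python3 pt.py
```

```text
time: 22.83
eef_pos: [433.5, 201.3, 131.2]
tcp_rot: [-0.303, 0.699, 0.604, 0.233]
wrist_force: [0.5, -0.5, -0.1]
opening: -0.0
finger_force: 0.0
yt [ 0.986 -0.087 -0.142] yt.u deg 0.07 lead u 297.9 n -407.5 z 87.1 tool u [0.716 0.001 0.698] q56 [-1.455  0.   ] F [ 0.5 -0.5 -0.1]
```

```bash
python3 -m handwheel '0.001 0 0.006 0 0 0 0;0.0035 -0.0005 0.0035 0 0 0 0;0.0035 -0.0005 0.0035 0 0 0 0;0.0035 -0.0005 0.0035 0 0 0 0;0 0 0 0 0 0 0'
python3 pt.py; python3 pl.py
```

```text
time: 23.25
eef_pos: [437.3, 221.5, 130.0]
tcp_rot: [-0.305, 0.698, 0.606, 0.231]
wrist_force: [0.3, 0.0, -0.4]
opening: 0.2
finger_force: 0.0
yt [ 0.986 -0.08  -0.146] yt.u deg 0.45 lead u 318.4 n -408.9 z 85.9 tool u [0.716 0.008 0.698] q56 [-1.455e+00  1.000e-03] F [ 0.3  0.  -0.4]
t 23.25 p [437.3 221.5 130. ] xhead 77.2 z [-0.047  0.705 -0.707] F [ 0.3  0.  -0.4] open 0.2 ff 0.0
set u min/max 344.0 432.3 n -498.5 -447.2 wh [88.1 50. ] ang 85.8 z 93.7
set u min/max 344.6 432.7 n -550.7 -501.7 wh [88.6 48.7] ang 84.2 z 93.7
mine u min/max 314.0 432.0 n -442.6 -392.1 wh [117.7  49.3] ang 85.6 z 93.8
```

```bash
python3 -m handwheel '-0.002 0 -0.002 0 0 0 0;0 0.0062 0 0 0 0 0;0.0035 0 0.0035 0 0 0 0;0.0035 0 0.0035 0 0 0 0;0.0035 0 0.0035 0 0 0 0;0.0025 0 0.0025 0 0 0 0;0 0 0 0 0 0 0'
python3 pt.py; python3 pl.py
```

```text
time: 23.88
eef_pos: [444.4, 236.3, 128.9]
tcp_rot: [-0.306, 0.698, 0.605, 0.231]
wrist_force: [0.2, -0.4, 0.1]
opening: 0.1
finger_force: 0.0
yt [ 0.986 -0.081 -0.147] yt.u deg 0.42 lead u 333.8 n -414.6 z 85.0 tool u [0.714 0.007 0.7  ] q56 [-1.445  0.041] F [ 0.2 -0.4  0.1]
t 23.88 p [444.4 236.3 128.9] xhead 77.1 z [-0.048  0.707 -0.706] F [ 0.2 -0.4  0.1] open 0.1 ff 0.0
set u min/max 344.7 416.3 n -498.6 -447.8 wh [71.5 49.9] ang 85.8 z 93.7
set u min/max 345.1 416.7 n -546.0 -502.0 wh [71.4 44. ] ang 85.1 z 93.7
mine u min/max 329.8 416.0 n -441.1 -392.0 wh [86.2 49.1] ang 84.9 z 93.7
```

```bash
python3 -m handwheel '0 0.002 0 0 0 0 0;0.003 0 0.003 0 0 0 0;0.003 0 0.003 0 0 0 0;0.0015 0 0.0015 0 0 0 0;0 0 0 0 0 0 0;0 0 0 0 0 0 0'
python3 pt.py; python3 pl.py
```

```text
time: 24.43
eef_pos: [447.3, 246.0, 128.3]
tcp_rot: [-0.305, 0.698, 0.605, 0.231]
wrist_force: [0.4, 0.5, -0.1]
opening: 0.3
finger_force: 0.0
yt [ 0.986 -0.081 -0.147] yt.u deg 0.4 lead u 343.6 n -416.7 z 84.3 tool u [0.715 0.007 0.699] q56 [-1.438  0.037] F [ 0.4  0.5 -0.1]
t 24.43 p [447.3 246.  128.3] xhead 77.1 z [-0.047  0.706 -0.707] F [ 0.4  0.5 -0.1] open 0.3 ff 0.0
set u min/max 345.1 405.4 n -498.6 -448.0 wh [59.9 50. ] ang 85.7 z 93.7
set u min/max 345.3 405.7 n -541.1 -502.1 wh [60.5 39. ] ang 84.9 z 93.7
mine u min/max 339.7 405.0 n -440.7 -391.5 wh [65.3 49.1] ang 84.6 z 93.7
```

```bash
python3 -m handwheel '-0.001 0 -0.001 0 0 0 0;0 0.004 0 0 0 0 0;0.002 0 0.002 0 0 0 0;0.0025 0 0.0025 0 0 0 0;0 0 0 0 0 0 0;0 0 0 0 0 0 0'
python3 pt.py; python3 pl.py
```

```text
time: 24.98
eef_pos: [451.5, 250.6, 127.7]
tcp_rot: [-0.305, 0.698, 0.605, 0.231]
wrist_force: [0.0, 0.3, 0.2]
opening: 0.0
finger_force: 0.0
yt [ 0.986 -0.081 -0.147] yt.u deg 0.41 lead u 348.7 n -420.5 z 83.7 tool u [0.715 0.007 0.699] q56 [-1.425  0.081] F [0.  0.3 0.2]
t 24.98 p [451.5 250.6 127.7] xhead 77.1 z [-0.047  0.706 -0.707] F [0.  0.3 0.2] open 0.0 ff 0.0
set u min/max 350.9 363.5 n -529.6 -520.4 wh [14.   5.2] ang 64.2 z 93.6
set u min/max 374.2 388.4 n -528.5 -508.0 wh [ 8.4 22.1] ang 39.8 z 93.6
set u min/max 345.3 400.1 n -498.7 -448.2 wh [54.6 49.7] ang 85.9 z 93.6
set u min/max 345.4 400.4 n -541.2 -502.3 wh [54.9 39. ] ang 85.1 z 93.6
mine u min/max 344.7 399.7 n -440.3 -390.7 wh [55.1 49.4] ang 84.7 z 93.7
```

```bash
python3 -m handwheel '-0.007 0 -0.007 0 0 0 0;-0.02 0 -0.02 0 0 0 0;-0.028 0 -0.028 0 0 0 0;-0.02 0 -0.02 0 0 0 0;0.01 0 -0.02 0 0 0 0;0.02 0 -0.025 0 0 0 0;0 0 0 0 0 0 0;0 0 0 0 0 0 0'
python3 pl.py pics/m.png; python3 - <<'E'
from h import *
u=np.array([.0889,.996]); n=np.array([-.996,.0889])
f=grab_frame("wrist"); C=cloud(f); S=cv2.cvtColor(f["image"],cv2.COLOR_RGB2HSV)
m=((S[...,0]<14)&(S[...,1]>130)&(f["z_map"]>0)&(abs(C[...,2]-94)<5)&(C[...,1]>180)).astype(np.uint8)
for c in cv2.findContours(m,0,1)[0]:
    if cv2.contourArea(c)<300: continue
    P=ray(f,c[:,0,:],94)[:,:2]; a,b=P@u,P@n
    out=[]
    for side in (b<b.min()+3,b>b.max()-3):
        k=side&(a>a.min()+3)&(a<a.max()-3)
        if k.sum()>5: out.append(np.degrees(np.arctan(np.polyfit(a[k],b[k],1)[0])).round(2))
    k=(a<a.min()+3)&(b>b.min()+4)&(b<b.max()-4); fr=np.polyfit(b[k]-b[k].mean(),a[k],1) if k.sum()>5 else None
    print("n",b.min().round(1),b.max().round(1),"u",a.min().round(1),a.max().round(1),"side deg",out,"front slope deg,u",None if fr is None else (np.degrees(fr[0]).round(2),fr[1].round(1)))
E
```

```text
time: 25.7
eef_pos: [450.4, 133.4, 182.5]
tcp_rot: [-0.304, 0.698, 0.606, 0.231]
wrist_force: [0.6, 0.1, -0.4]
opening: -0.0
finger_force: 0.0
t 25.7 p [450.4 133.4 182.5] xhead 77.3 z [-0.045  0.705 -0.708] F [ 0.6  0.1 -0.4] open -0.0 ff 0.0
set u min/max 342.2 445.6 n -498.3 -447.7 wh [103.3  49.3] ang 85.9 z 93.6
set u min/max 342.9 446.0 n -554.2 -503.3 wh [103.   50.8] ang 85.3 z 93.6
mine u min/max 342.0 445.2 n -440.6 -390.7 wh [103.2  49.7] ang 84.7 z 93.6
n -440.6 -390.6 u 341.9 445.9 side deg [np.float64(-0.18), np.float64(-0.17)] front slope deg,u (np.float64(0.49), np.float64(343.0))
n -498.2 -447.8 u 342.5 446.4 side deg [np.float64(0.94), np.float64(0.95)] front slope deg,u (np.float64(-0.87), np.float64(343.7))
n -554.2 -503.0 u 342.4 446.8 side deg [np.float64(0.31), np.float64(0.27)] front slope deg,u (np.float64(-0.65), np.float64(343.8))
```

View pics/m.png

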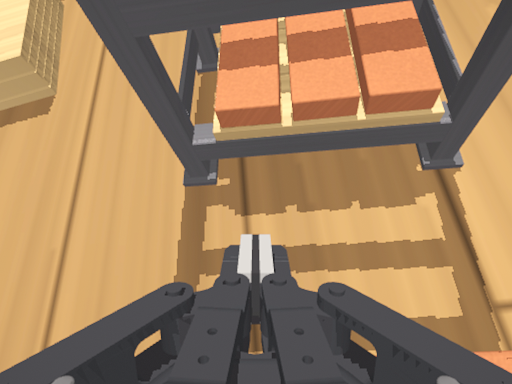

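The final view shows the slip at (250,85), flat, level with the ends of the set slips (within 1 mm) and parallel to them within about 1°. The gap to its neighbour is 7 mm, and the robot is clear. I hand in.

```bash
python3 -c "
from cell import sign_off
print(sign_off())"
```

```text
the job is handed in; nothing more can be done
None
```

The slip was pushed hard against both steel stops and let go there, then set flat on the sanded place, its end within about 1 mm of the others and about 1° off square to the row by the last camera view; the job was handed in at about 26 s with the robot touching nothing, and I saw no sign that anything else had moved.

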